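# Fill the wash rack and hold the tank lid open

### The arm

A 7-joint arm with a two-finger parallel gripper is mounted at the origin on a cart in front of the work surface, level with it; the furniture and walls round the work are solid. World frame = base frame: x ahead of the robot, y to its left, z up, the work surface at z = 0. Lengths are in m, angles in rad, forces in N, time in s.
With the tool pointing down it reaches from about 0.425 to 0.95 m from the base axis. Payload 4.7 kg.
Tool frame: the origin (TCP) lies on the centre line of the jaws, within the pads' length; the fingertips stand robot.nose_length ahead of it and the grasp point (between the pads) lies 8 mm behind it (robot.nose_length is the distance from the TCP to the fingertips, in m); z points along the fingers, y is the line along which they close (so a half turn about z gives the same grasp; the last joint's range is limited). The gripper opens to 85 mm and grips with 20 to 120 N. Pads are 22 mm wide; open, the fingers measure 114 mm over their backs; the gripper's body (76 mm by 85 mm) begins 54 mm behind the grasp point. The pads swing forward as they close: fully open they stand 13 mm farther back than shut.
Start: joints at [1.175, 0.469, -0.049, 1.532, 0.024, 1.141, -0.082], TCP at [0.242, -0.63, 0.242] pointing down, gripper open.
Joint ranges: [-2.59, 2.59], [-0.33, 1.99], [-1.39, 1.29], [0.1, 2.45], [-1.04, 4.18], [0.21, 1.99], [-2.66, 2.66]. Speed limits (rad/s): [2.57, 2.57, 3.14, 3.14, 3.14, 3.14, 3.14].

### API

Orientations are given as [roll, pitch, yaw] about the fixed x, y, z axes, in that order (R = Rz(yaw) Ry(pitch) Rx(roll)).
In Python, from plant import robot gives the robot as it stands. Calls block until the motion is done:
- robot.goto(position, orientation): joint-space move of the TCP to a pose.
- robot.move_straight(position, vel=0.15, attitude=None, contact_N=None): straight line of the TCP; attitude=None keeps the orientation; vel is the mean speed in m/s. With contact_N (N) it stops when the force on the tool has changed by that much, and returns True; else False.
- robot.move_joints(angles): joint-space move.
- robot.grip(opening, strength=None): opening from 0.0 (shut) to 1.0 (fully open); strength is the grip in N (None keeps the last); returns when the fingers have stopped.
- robot.sleep(seconds).
- robot.inverse_kinematics(position, orientation): joint angles nearest the present ones, or None.
- robot.sense(): the state.
- robot.grab_frame(name): name is "side" or "top" or "wrist"; returns a dict with "image" (400x640x3 uint8, red, green, blue), "range_z" (400x640 float32, m along the optical axis (not along the pixel's ray), 0 where there is no reading), "fx", "fy", "cx", "cy" (pixels), "R" (3x3) and "t" (3): a world point X has camera coordinates R X + t. Camera axes: x right, y down, z forward; pixel columns grow to the right and rows downward; lengths in m; the calibration is good to about 2 mm. The wrist camera is an equidistant fisheye: a pixel r from the principal point sees the ray r / f radians off the axis. A picture is of the moment at which its call begins.
A pose or a line that the arm cannot do raises robot.IKError and nothing moves.
- robot.close_job(): hands the job in; it is judged then, once.
The state is a dict: "t": time; "joint_pos": joint angles; "joint_velocities": joint speeds; "effort": joint torques, N m; "tcp_pos": TCP position; "tcp_rot": TCP orientation; "wrist_force": force on the tool from outside, world axes, zero at the start; "torque": the same for the moment, N m; "opening": opening from 0.0 (shut) to 1.0 (fully open); "gripper_force": force on a finger pad.
Only numpy, scipy, OpenCV 4.12 (cv2) and the standard library are available. Lean on these libraries where they do the work, as an engineer would, in place of code of your own. Each camera call takes 0.05 s, during which the arm holds its last target. There are 200 camera calls.

### The job

Get the next batch ready for the wash tank: stand the two spare stepped shafts in the two empty pockets of the wash rack, lowering each one to the bottom of its pocket rather than dropping it, and leave the other shafts and the rack where they are. Then lift the tank's lid by its handle to 60 degrees open from closed and keep holding it there, still, so that I can lower the loaded rack in with both hands: the lid falls shut by itself, so finish while holding it and do not let go. Do not disturb the gear wheel, the V-block or the spanner.

Things in the scene. Friction and masses are not known exactly. Their poses are not given: they have to be found in the camera images.
- tank: grey sheet-steel dip-wash tank, empty and dry, fixed on the bench on the robot's right: 135 mm deep (x) by 360 mm wide (y), rim 142 mm above the bench. Origin under its centre on the bench; its own x points from its front (handle side) to its back (hinge side), y to its left, z up. It carries the lid. A small brass drain cock stands 40 mm out from the front near the bottom right
- lid (a joint): hinge of the tank's flat steel lid (0.4 to 0.9 kg, falls shut by itself): 0 = closed, grows as the front edge rises, in rad; 1.047 is 60 degrees; upright is 1.57, the stop is at 1.75. Nothing but its weight drives it; the hinge is free
- lid_handle (a point): middle of the lid's handle: a round steel bar 12 mm in diameter that runs along the tank's y in front of the lid's front edge (straight part 104 mm long), with 43 mm of free space between the bar and the front edge of the lid, and free space under it. The bar's centre is 198 mm from the hinge line and, with the lid closed, at the height of the hinge line (146 mm above the bench)
- lid_hinge (a point): middle of the lid's hinge line, which runs along the tank's y at the top of its back wall, 146 mm above the bench. This point is fixed; axes as the tank's
- rack: loose aluminium wash rack, 1.6 kg, on the bench on the robot's left: two plates one above the other, 86 mm (its x) by 312 mm (its y), top plate 42 mm above the bench, with five round pockets in a row along its y; a lifting bow 86 mm high stands at each end. Origin under its centre on the bench
- pocket_1 (a point): centre of the floor of the rack's pocket 1 (at y = -110 mm in the rack's frame), 12 mm above the bench. A pocket is a 39 mm hole through the 8 mm top plate (30 mm above the pocket floor at its mouth); a seated shaft stands on the pocket floor, its middle 55 mm above this point. Three pockets hold a shaft, two are empty; which ones varies
- pocket_2 (a point): centre of the floor of the rack's pocket 2 (at y = -55 mm in the rack's frame), 12 mm above the bench. A pocket is a 39 mm hole through the 8 mm top plate (30 mm above the pocket floor at its mouth); a seated shaft stands on the pocket floor, its middle 55 mm above this point. Three pockets hold a shaft, two are empty; which ones varies
- pocket_3 (a point): centre of the floor of the rack's pocket 3 (at y = 0 mm in the rack's frame), 12 mm above the bench. A pocket is a 39 mm hole through the 8 mm top plate (30 mm above the pocket floor at its mouth); a seated shaft stands on the pocket floor, its middle 55 mm above this point. Three pockets hold a shaft, two are empty; which ones varies
- pocket_4 (a point): centre of the floor of the rack's pocket 4 (at y = 55 mm in the rack's frame), 12 mm above the bench. A pocket is a 39 mm hole through the 8 mm top plate (30 mm above the pocket floor at its mouth); a seated shaft stands on the pocket floor, its middle 55 mm above this point. Three pockets hold a shaft, two are empty; which ones varies
- pocket_5 (a point): centre of the floor of the rack's pocket 5 (at y = 110 mm in the rack's frame), 12 mm above the bench. A pocket is a 39 mm hole through the 8 mm top plate (30 mm above the pocket floor at its mouth); a seated shaft stands on the pocket floor, its middle 55 mm above this point. Three pockets hold a shaft, two are empty; which ones varies
- shaft_1_mid (a point): a turned steel stepped shaft that already stands in one of the rack's pockets at the start (which pocket varies), same kind as the spares. The point is on its axis, half-way up (55 mm above its foot)
- shaft_2_mid (a point): a turned steel stepped shaft that already stands in one of the rack's pockets at the start (which pocket varies), same kind as the spares. The point is on its axis, half-way up (55 mm above its foot)
- shaft_3_mid (a point): a turned steel stepped shaft that already stands in one of the rack's pockets at the start (which pocket varies), same kind as the spares. The point is on its axis, half-way up (55 mm above its foot)
- spare_1_mid (a point): a spare turned steel stepped shaft, 0.35 to 0.6 kg, standing loose on the bench between rack and tank, towards the robot: 110 mm tall, foot 35 mm in diameter, stepped narrower to a neck about 22 mm in diameter over the top 30 mm (the solid the fingers meet tapers smoothly to about 23 mm at the top). The point is on its axis, 55 mm above its foot; z points up, within 2 degrees
- spare_2_mid (a point): a spare turned steel stepped shaft, 0.35 to 0.6 kg, standing loose on the bench between rack and tank, towards the robot: 110 mm tall, foot 35 mm in diameter, stepped narrower to a neck about 22 mm in diameter over the top 30 mm (the solid the fingers meet tapers smoothly to about 23 mm at the top). The point is on its axis, 55 mm above its foot; z points up, within 2 degrees
- gear_wheel: bystander: steel gear wheel 84 mm across, 26 mm high, loose on the bench behind the work; origin at its underside
- v_block: bystander: steel V-block 45x55x38 mm, loose on the bench in front of the tank; origin at its underside
- spanner: bystander: double open spanner 204 mm long, 8 mm thick, lying loose on the bench near its front edge; origin at its underside
Mind the look-alikes: they are no part of the job. Leave any blue look-alike of the part that bears spare_1_mid alone.

How it is judged:
By the outcome, as a careful person would: the job done as asked, in the order asked, and still so for the second after the job is handed in, while the arm keeps its last pose, push and grip.
It also fails if it takes over 70 s, if anything falls off the work surface, if the arm or the gripper's body presses on something with over 40 N, if the wrist force passes 120 N, or if a joint passes its speed limit or range.

## Working session

There is one attempt and no reset: what is moved stays moved. The work goes in short steps, each a Python script; the robot and the scene stay as the last script left them, time stands still between calls to the robot, and variables do not carry over. Pictures are saved under pics/ and viewed, at most 10 in all, crops included, and the job is handed in when it is done.

```bash
ls; mkdir -p pics; python3 - <<'E'
from plant import robot
import cv2,numpy as np,pickle
fs={}
for n in("side","top"):
    f=robot.grab_frame(n); fs[n]=f
    cv2.imwrite(f"pics/{n}0.png",f["image"][:,:,::-1])
    print(n,f["fx"],f["fy"],f["cx"],f["cy"],np.round(f["R"],3).tolist(),np.round(f["t"],3), (-f["R"].T@f["t"]).round(3))
pickle.dump(fs,open("f0.pkl","wb"))
print(robot.sense(),robot.nose_length)
E
```

```text
pics
side 500.3279530112939 500.3279530112939 312.8683141266101 202.3640610369894 [[-0.866, -0.499, -0.013], [-0.246, 0.45, -0.859], [0.435, -0.741, -0.512]] [0.446 0.239 1.209] [-0.08   1.011  0.831]
top 373.8525553361702 373.8525553361702 316.8156367435904 195.5703749517417 [[-0.017, -1.0, 0.019], [-0.991, 0.015, -0.135], [0.134, -0.021, -0.991]] [-0.031  0.545  1.346] [ 0.359 -0.011  1.408]
{'t': 0.1, 'joint_pos': array([ 1.17509998,  0.46933803, -0.04860932,  1.53358367,  0.0240726 ,
        1.14099797, -0.08231627]), 'joint_velocities': array([ 0.00101842, -0.00068432, -0.00058653, -0.00243523,  0.00108373,
       -0.00043299,  0.00011765]), 'effort': array([ 1.39282936e-03, -5.11515892e+01, -4.66395321e-02, -2.38392413e+01,
        1.08142232e-02,  4.30335640e-03,  1.74877175e-05]), 'tcp_pos': array([ 0.24191805, -0.62961204,  0.24137783]), 'tcp_rot': array([-3.13985004e+00,  2.98095328e-05,  3.66810701e-01]), 'wrist_force': array([ 0.17609554,  0.48465186, -0.10658828]), 'torque': array([0.02620236, 0.00108602, 0.02303204]), 'gripper_force': 0.0, 'opening': 1.0032210371189623} 0.011
```

View pics/top0.png

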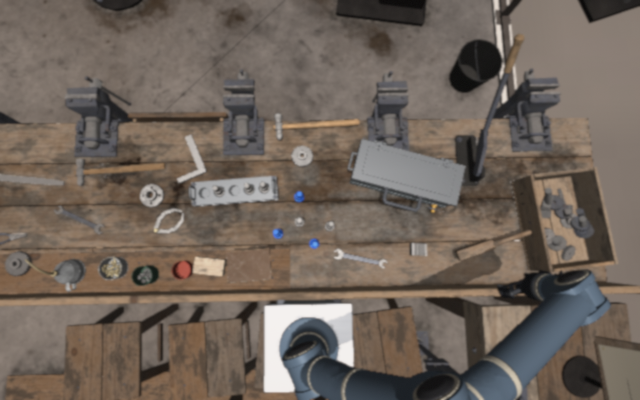

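View pics/side0.png

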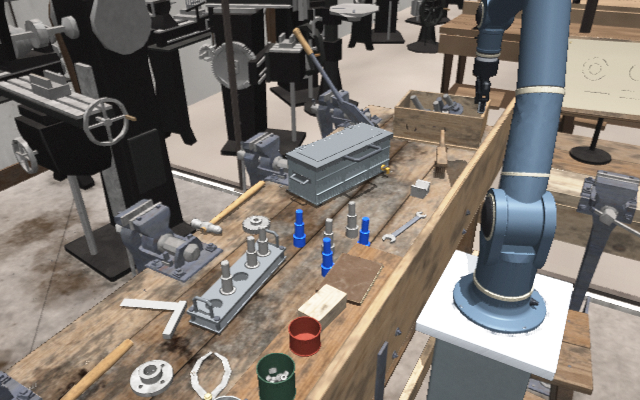

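The top view shows the grey spares at about (299,221) and (331,225). The blue look-alikes are at (298,197), (278,233) and (314,243). The rack is at (233,190), the tank at (408,172) with its handle at (402,205), the spanner at (360,259) and the V-block at (419,249). In the side view the grey spares are at (328,232) and (351,220), and the blue ones at (299,228), (327,257) and (364,231).

Next I'll measure with depth and colour masks from both views.

```bash
cat > h.py <<'E'
import numpy as np,cv2,pickle
def cloud(f):
    v,u=np.mgrid[:400,:640]; z=f["range_z"].astype(float)
    x=(u-f["cx"])/f["fx"]*z; y=(v-f["cy"])/f["fy"]*z
    P=(np.stack([x,y,z],-1)-f["t"])@f["R"]
    P[z==0]=np.nan
    return P
def proj(f,X):
    c=f["R"]@np.array(X)+f["t"]; return f["fx"]*c[0]/c[2]+f["cx"],f["fy"]*c[1]/c[2]+f["cy"]
def blobs(P,m,lab,mn=4):
    n,L,s,c=cv2.connectedComponentsWithStats(m.astype(np.uint8),connectivity=8)
    for i in range(1,n):
        if s[i,4]>=mn:
            q=P[L==i]; print(lab,"px",c[i].round(1),"n",s[i,4],"mean",np.nanmean(q,0).round(4),"min",np.nanmin(q,0).round(3),"max",np.nanmax(q,0).round(3))
E
python3 - <<'E'
from h import *
fs=pickle.load(open("f0.pkl","rb"))
for n,f in fs.items():
    P=cloud(f); I=f["image"].astype(int); blue=(I[...,2]>I[...,0]+60)
    box=(P[...,0]>.35)&(P[...,0]<.85)&(P[...,1]>-.12)&(P[...,1]<.45)
    for lo,hi in((.09,.14),):
        m=box&(P[...,2]>lo)&(P[...,2]<hi)
        blobs(P,m&~blue,n+" grey"); blobs(P,m&blue,n+" blue")
    b2=(P[...,0]>.4)&(P[...,0]<.9)&(P[...,1]<-.12)&(P[...,1]>-.65)
    blobs(P,b2&(P[...,2]>.135)&(P[...,2]<.2),n+" lid",100)
    m=(P[...,2]>.034)&(P[...,2]<.06)&(P[...,1]>.1)&(P[...,1]<.5)&(P[...,0]>.45)&(P[...,0]<.75)
    blobs(P,m,n+" rackplate",60)
    if n=="top":
        print("rackrect",cv2.minAreaRect((P[m][:,:2]).astype(np.float32)))
        l=b2&(P[...,2]>.135)&(P[...,2]<.2); l=cv2.morphologyEx(l.astype(np.uint8),cv2.MORPH_OPEN,np.ones((9,9)))>0
        print("lidrect",cv2.minAreaRect((P[l][:,:2]).astype(np.float32)), np.nanmedian(P[l][:,2]))
f=fs["top"];c=cv2.resize(f["image"][140:270,180:480,::-1],None,fx=2.66,fy=2.66,interpolation=cv2.INTER_CUBIC);cv2.imwrite("pics/topcrop.png",c)
E
```

```text
side grey px [351.1 205.5] n 62 mean [ 0.4351 -0.0783  0.1024] min [ 0.426 -0.089  0.09 ] max [ 0.447 -0.07   0.112]
side grey px [295.  213.5] n 6 mean [0.5518 0.0321 0.1014] min [0.55  0.03  0.094] max [0.553 0.034 0.11 ]
side grey px [328.  222.7] n 65 mean [0.4491 0.0314 0.1031] min [0.442 0.019 0.09 ] max [0.461 0.04  0.113]
side grey px [261.4 231.7] n 102 mean [0.5749 0.1587 0.1089] min [0.566 0.145 0.09 ] max [0.588 0.166 0.124]
side grey px [273.2 231.8] n 4 mean [0.564  0.122  0.0906] min [0.559 0.119 0.09 ] max [0.569 0.125 0.092]
side grey px [250.1 242.8] n 104 mean [0.5707 0.2134 0.1096] min [0.563 0.201 0.09 ] max [0.582 0.221 0.125]
side grey px [323. 244.] n 5 mean [0.4171 0.1169 0.0986] min [0.417 0.115 0.091] max [0.418 0.118 0.105]
side grey px [350.7 248.8] n 13 mean [0.3513 0.0935 0.0919] min [0.35  0.076 0.09 ] max [0.353 0.114 0.095]
side grey px [338.1 258.8] n 35 mean [0.3527 0.159  0.1042] min [0.35  0.133 0.101] max [0.356 0.194 0.106]
side grey px [224.7 267.7] n 123 mean [0.5632 0.3228 0.1098] min [0.555 0.309 0.09 ] max [0.577 0.331 0.125]
side grey px 
[... 3572 characters left out ...]
px [314.2 243.7] n 24 mean [ 0.3679 -0.0264  0.1091] min [ 0.36  -0.036  0.09 ] max [ 0.377 -0.019  0.115]
top lid px [481.6 146.1] n 301 mean [ 0.69   -0.6062  0.1681] min [ 0.627 -0.618  0.136] max [ 0.75 -0.6   0.2 ]
top lid px [407.6 173.3] n 4751 mean [ 0.6018 -0.3502  0.1526] min [ 0.472 -0.549  0.135] max [ 0.726 -0.156  0.163]
top rackplate px [233.3 190.4] n 1593 mean [0.5676 0.267  0.0426] min [0.516 0.11  0.034] max [0.62  0.423 0.06 ]
rackrect ((0.6368004679679871, 0.27094388008117676), (0.22281856834888458, 0.31192511320114136), 3.963499069213867)
lidrect ((0.6066247820854187, -0.389502614736557), (0.23226070404052734, 0.45519208908081055), 1.212540626525879) 0.15306744214905063
```

View pics/topcrop.png

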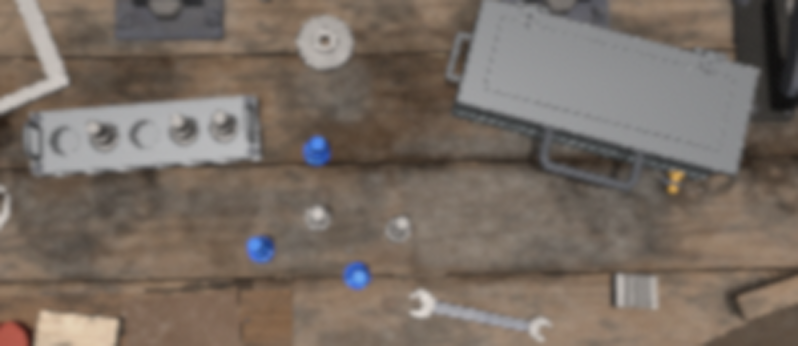

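The close crop confirms the choice: the plain steel spares are at crop (317,217) and (398,228), and the blue look-alikes are left out. The rack shafts stand in pockets 1, 2 and 4, so pockets 3 and 5 (crop (145,134) and (63,140)) are empty. The tank handle runs along crop (545,165) to (635,182).

Next I'll check IK and look from above spare 1.

```bash
cat >> h.py <<'E'
from scipy.spatial.transform import Rotation as Ro
def wcloud(f):
    v,u=np.mgrid[:400,:640]; a=(u-f["cx"])/f["fx"]; b=(v-f["cy"])/f["fy"]
    r=np.hypot(a,b)+1e-9; k=np.tan(np.minimum(r,1.5))/r; z=f["range_z"].astype(float)
    P=(np.stack([a*k*z,b*k*z,z],-1)-f["t"])@f["R"]; P[z==0]=np.nan
    return P
def wproj(f,X):
    c=f["R"]@np.array(X)+f["t"]; r=np.hypot(c[0],c[1]); th=np.arctan2(r,c[2])
    return f["cx"]+f["fx"]*th*c[0]/r, f["cy"]+f["fy"]*th*c[1]/r
def wray(f,u,v,z):   # pixel -> world point at height z
    a=(u-f["cx"])/f["fx"]; b=(v-f["cy"])/f["fy"]; r=np.hypot(a,b)+1e-9
    d=f["R"].T@np.array([a/r*np.sin(r),b/r*np.sin(r),np.cos(r)]); o=-f["R"].T@f["t"]
    return o+d*(z-o[2])/d[2]
def tool_att(yaw,a,s):  # tool z at angle a below horizontal, heading yaw
    x=np.array([np.cos(yaw),np.sin(yaw),0]);Z=np.array([0,0,1.])
    z=np.cos(a)*x-np.sin(a)*Z; y=s*(np.sin(a)*x+np.cos(a)*Z)
    return Ro.from_matrix(np.stack([np.cross(y,z),y,z],1)).as_euler("xyz")
E
python3 - <<'E'
from plant import robot
from h import *
fs=pickle.load(open("f0.pkl","rb"))
# tank fit
f=fs["top"];P=cloud(f)
m=(P[...,0]>.45)&(P[...,0]<.75)&(P[...,1]<-.13)&(P[...,1]>-.57)&(P[...,2]>.135)&(P[...,2]<.17)
n,L,s,c=cv2.connectedComponentsWithStats(m.astype(np.uint8)); i=1+np.argmax(s[1:,4])
lid=cv2.morphologyEx((L==i).astype(np.uint8),cv2.MORPH_OPEN,np.ones((11,11)))>0
r=cv2.minAreaRect(P[lid][:,:2].astype(np.float32)); print("lid",r,cv2.boxPoints(r).round(3).tolist(),np.nanmedian(P[lid][:,2]))
for y in (1,-1):
  for X in ((.45,.027,.28),(.436,-.083,.28),(.569,.261,.29),(.562,.371,.29)):
    q=robot.inverse_kinematics(X,[np.pi,0,y*np.pi/2]); print(y,X,None if q is None else q.round(2))
ty=-.215; xh=np.array([np.cos(ty),np.sin(ty),0]); H=np.array([.655,-.33,.146])
for sg in (1,-1):
  for a in (0,15,30,45):
    out=[]
    for t in (0,30,60):
        B=H-.198*np.cos(np.radians(t))*xh+[0,0,.198*np.sin(np.radians(t))]
        att=tool_att(ty,np.radians(a+t),sg); z=Ro.from_euler("xyz",att).as_matrix()[:,2]
        q=robot.inverse_kinematics(B+.008*z,att); out.append(None if q is None else q.round(2).tolist())
    print(sg,a,out)
robot.goto([.45,.026,.26],[np.pi,0,np.pi/2])
f=robot.grab_frame("wrist"); pickle.dump(f,open("w1.pkl","wb")); cv2.imwrite("pics/w1.png",f["image"][:,:,::-1])
print((-f["R"].T@f["t"]).round(3),f["fx"],f["cx"],f["cy"],robot.sense()["t"],robot.sense()["tcp_pos"])
P=wcloud(f);I=f["image"].astype(int); blue=(I[...,2]>I[...,0]+60)
blobs(P,(P[...,2]>.1)&(P[...,2]<.13)&~blue,"grey",30)
E
```

```text
lid ((0.6101076602935791, -0.3532753884792328), (0.3701649010181427, 0.15569619834423065), 74.18264770507812) [[0.48500001430511475, -0.5099999904632568], [0.6349999904632568, -0.5529999732971191], [0.7350000143051147, -0.19599999487400055], [0.5860000252723694, -0.15399999916553497]] 0.15303922472569265
1 (0.45, 0.027, 0.28) [ 0.6   0.13 -0.81  1.95  0.1   1.1  -0.25]
1 (0.436, -0.083, 0.28) [ 0.69  0.09 -0.63  1.97  0.06  1.1   0.04]
1 (0.569, 0.261, 0.29) [ 0.23  0.58 -1.11  1.56  0.53  1.34 -0.94]
1 (0.562, 0.371, 0.29) [-0.04  0.61 -0.98  1.44  0.51  1.36 -1.04]
-1 (0.45, 0.027, 0.28) None
-1 (0.436, -0.083, 0.28) None
-1 (0.569, 0.261, 0.29) [ 0.26  0.61 -1.18  1.55  0.58  1.36  2.17]
-1 (0.562, 0.371, 0.29) [ 0.04  0.7  -1.18  1.43  0.65  1.43  2.  ]
1 0 [None, [0.35, 0.17, 0.33, 2.43, 3.94, 0.62, 2.64], [0.92, 0.19, -0.47, 1.88, -0.07, 0.59, 0.31]]
1 15 [None, None, [0.82, 0.28, -0.44, 1.7, 0.08, 0.93, 0.16]]
1 30 [None, [0.97, 0.16, -0.46, 2.1, -0.22, 0.41, 0.5], [0.72, 0.39, -0.39, 1.52, 0.15, 1.26, 0.1]]
1 45 [[1.58, 0.55, -1.15, 2.37, 2.5, 0.28, -1.98], [0.9, 0.23, -0.45,
[... 976 characters left out ...]
 [0.862 0.185 0.1  ] max [0.905 0.29  0.118]
grey px [458.7  59.9] n 444 mean [0.5749 0.1525 0.1176] min [0.568 0.144 0.1  ] max [0.587 0.162 0.124]
grey px [ 33.8 202.7] n 1289 mean [0.0522 0.0133 0.1154] min [-0.004 -0.058  0.1  ] max [0.067 0.065 0.13 ]
grey px [324.  186.5] n 334 mean [0.4511 0.0274 0.109 ] min [0.442 0.017 0.1  ] max [0.46  0.036 0.112]
grey px [311.5 282.1] n 249 mean [ 0.4373 -0.0811  0.1084] min [ 0.429 -0.093  0.1  ] max [ 0.446 -0.073  0.112]
grey px [566.5 359.7] n 1094 mean [ 0.9028 -0.2993  0.1135] min [ 0.864 -0.376  0.1  ] max [ 0.956 -0.262  0.123]
grey px [174.7 386.6] n 306 mean [ 0.21   -0.3021  0.1136] min [ 0.208 -0.353  0.1  ] max [ 0.212 -0.266  0.13 ]
```

View pics/w1.png

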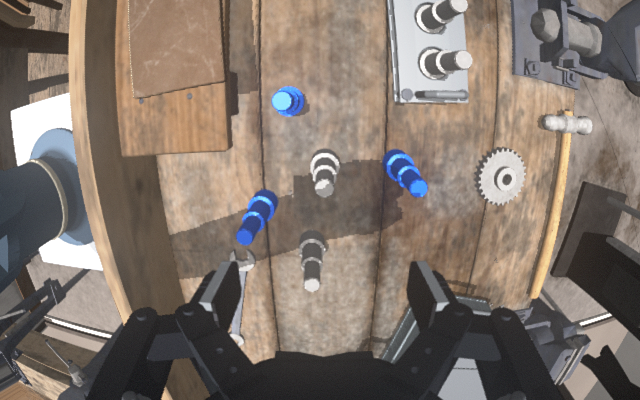

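The wrist view shows spare 1's top at (324,187) and spare 2's at (312,283), both plain steel; the blue tops at (284,100), (246,236) and (419,188) are well clear of the fingers. Wrist and top estimates agree within about 1 mm and put the tops at 0.11 m. Now I'll grasp spare 1, lift it and measure the pockets from above the rack.

```bash
cat >> h.py <<'E'
def pockets(f,exp,zp=.042):
    P=wcloud(f); hole=(P[...,2]<zp-.003); out=[]
    v,u=np.mgrid[:400,:640]; a=(u-f["cx"])/f["fx"]; b=(v-f["cy"])/f["fy"]; r=np.hypot(a,b)+1e-9
    d=np.stack([a/r*np.sin(r),b/r*np.sin(r),np.cos(r)],-1)@f["R"]; o=-f["R"].T@f["t"]
    Q=o+d*((zp-o[2])/np.where(d[...,2]<-.05,d[...,2],np.nan))[...,None]
    for e in exp:
        m=hole&(np.hypot(Q[...,0]-e[0],Q[...,1]-e[1])<.027)
        n,L,s,c=cv2.connectedComponentsWithStats(m.astype(np.uint8)); i=1+np.argmax(s[1:,4])
        cs,_=cv2.findContours((L==i).astype(np.uint8),cv2.RETR_EXTERNAL,cv2.CHAIN_APPROX_NONE)
        k=max(cs,key=len)[:,0]; q=Q[k[:,1],k[:,0]][:,:2].astype(np.float32)
        A=np.c_[2*q,np.ones(len(q))]; w=np.linalg.lstsq(A,(q**2).sum(1),rcond=None)[0]
        ring=(np.hypot(Q[...,0]-w[0],Q[...,1]-w[1])<.026)&(np.hypot(Q[...,0]-w[0],Q[...,1]-w[1])>.021)
        print("pocket",e,"fit",w[:2].round(4),"R",np.sqrt(w[2]+w[0]**2+w[1]**2).round(4),"encl",cv2.minEnclosingCircle(q),"px",c[i].round(0),"rimz",np.nanmedian(P[ring][:,2]).round(4),"floorz",np.nanpercentile(P[L==i][:,2],20).round(4)); out.append(w[:2])
    return out
E
python3 - <<'E'
from plant import robot
from h import *
D=[np.pi,0,np.pi/2]
robot.grip(.75,80)
robot.goto([.451,.0265,.15],D)
print("touch",robot.move_straight([.451,.0265,.085],vel=.12,contact_N=15))
robot.grip(0,80); s=robot.sense(); print(s["opening"],s["gripper_force"],s["tcp_pos"],s["wrist_force"])
robot.move_straight([.451,.0265,.26],vel=.2)
robot.goto([.565,.23,.28],[np.pi,0,np.pi/2+.06])
s=robot.sense(); print(s["opening"],s["gripper_force"],s["wrist_force"],s["tcp_pos"],s["t"])
f=robot.grab_frame("wrist"); pickle.dump(f,open("w2.pkl","wb")); cv2.imwrite("pics/w2.png",f["image"][:,:,::-1])
pockets(f,[(.5687,.2609),(.5618,.3706)])
P=wcloud(f); blobs(P,(P[...,2]>.119)&(P[...,2]<.13)&(P[...,1]>.1)&(P[...,1]<.4)&(P[...,0]>.5)&(P[...,0]<.65),"top",30)
E
```

```text
touch False
0.24305083253014295 78.02430782867305 [0.4514174  0.02646531 0.08603408] [-1.7704472  -0.35728468  8.61376006]
0.24097416651172016 78.05749365594238 [ 0.08443794 -1.51385103 -4.21215684] [0.56482502 0.22853059 0.27871832] 6.5833
pocket (0.5687, 0.2609) fit [0.5696 0.2672] R 0.0186 encl ((0.5695681571960449, 0.2671133875846863), 0.019530929625034332) px [330. 137.] rimz 0.0422 floorz 0.0115
pocket (0.5618, 0.3706) fit [0.5623 0.3762] R 0.0187 encl ((0.5626904964447021, 0.3762620687484741), 0.01982800103724003) px [329.  46.] rimz 0.0423 floorz 0.0116
top px [331.9  93.9] n 330 mean [0.5672 0.3178 0.1216] min [0.558 0.308 0.119] max [0.577 0.327 0.124]
```

View pics/w2.png

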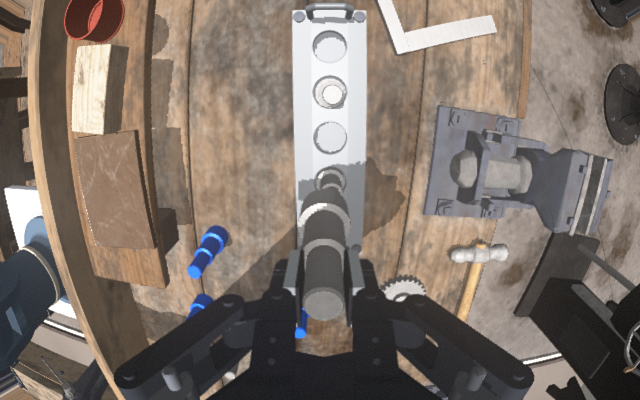

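The wrist view shows empty pockets 3 at (330,137) and 5 at (330,46), pocket 4's shaft at (333,94), and the held shaft hanging at (325,250). The rim is at 0.042 and the floor at 0.012. The pocket fits and the shaft tops disagree by about 4 mm in y, so I'll check that with circle slices before lowering.

```bash
cat >> h.py <<'E'
def axis(P,xy,zs,rad=.03,h=.006):
    for z in zs:
        m=(abs(P[...,2]-z)<h)&(np.hypot(P[...,0]-xy[0],P[...,1]-xy[1])<rad); q=P[m][:,:2]
        if len(q)<12: continue
        w=np.linalg.lstsq(np.c_[2*q,np.ones(len(q))],(q**2).sum(1),rcond=None)[0]
        print(" z",round(z,3),"n",len(q),"c",w[:2].round(4),"R",np.sqrt(w[2]+w[0]**2+w[1]**2).round(4))
E
python3 - <<'E'
from h import *
fs=pickle.load(open("f0.pkl","rb")); w1=pickle.load(open("w1.pkl","rb"));w2=pickle.load(open("w2.pkl","rb"))
print("cam2",(-w2["R"].T@w2["t"]).round(4),w2["R"][2].round(3))
P2=wcloud(w2)
print("held");axis(P2,(.565,.2285),np.arange(.19,.30,.012))
print("w2 sh4");axis(P2,(.567,.319),np.arange(.05,.12,.012))
print("side sh4");axis(cloud(fs["side"]),(.567,.319),np.arange(.05,.12,.012))
P1=wcloud(w1);print("w1 spare1");axis(P1,(.451,.027),np.arange(.01,.11,.012));print("w1 spare2");axis(P1,(.4375,-.082),np.arange(.01,.11,.012))
print("side spare1");axis(cloud(fs["side"]),(.451,.027),np.arange(.01,.11,.012))
for n,P in(("w2",P2),("top",cloud(fs["top"])),("side",cloud(fs["side"]))):
    m=(abs(P[...,2]-.042)<.004)&(P[...,0]>.5)&(P[...,0]<.64)&(P[...,1]>.08)&(P[...,1]<.46); m=cv2.morphologyEx(m.astype(np.uint8),cv2.MORPH_OPEN,np.ones((3,3)))>0
    print(n,cv2.minAreaRect(P[m][:,:2].astype(np.float32)))
E
```

```text
cam2 [0.5602 0.3139 0.4105] [ 0.018 -0.329 -0.944]
held
 z 0.19 n 33 c [0.5651 0.2313] R 0.0175
 z 0.202 n 241 c [0.5651 0.2316] R 0.0172
 z 0.214 n 281 c [0.5651 0.2311] R 0.0173
 z 0.226 n 857 c [0.5651 0.2306] R 0.0151
 z 0.238 n 310 c [0.5651 0.2302] R 0.0128
 z 0.25 n 384 c [0.565  0.2298] R 0.0128
 z 0.262 n 744 c [0.5649 0.2317] R 0.0098
 z 0.274 n 877 c [0.5646 0.2342] R 0.0122
 z 0.286 n 1385 c [0.5649 0.235 ] R 0.0139
 z 0.298 n 2460 c [0.5647 0.236 ] R 0.0122
w2 sh4
 z 0.05 n 23 c [0.5693 0.3177] R 0.0228
 z 0.086 n 150 c [0.5674 0.3188] R 0.0119
side sh4
 z 0.05 n 59 c [0.5714 0.3157] R 0.0203
 z 0.062 n 51 c [0.5649 0.3229] R 0.0108
 z 0.074 n 42 c [0.5648 0.3218] R 0.011
 z 0.086 n 57 c [0.5644 0.3217] R 0.0094
 z 0.098 n 32 c [0.5656 0.3205] R 0.0081
 z 0.11 n 35 c [0.5644 0.3221] R 0.0069
w1 spare1
 z 0.01 n 46 c [0.4518 0.0292] R 0.0176
 z 0.022 n 53 c [0.4517 0.0299] R 0.0167
 z 0.034 n 221 c [0.4519 0.0287] R 0.0152
 z 0.046 n 56 c [0.4515 0.0286] R 0.0126
 z 0.058 n 57 c [0.4515 0.0277] R 0.0129
 z 0.07 n 176 c [0.4515 0.0278] R 0.0112
 z 0.082 n 58 c [0.4515 0.02
[... 463 characters left out ...]
249 c [ 0.4374 -0.0821] R 0.007
side spare1
 z 0.01 n 13 c [0.4495 0.0307] R 0.0177
 z 0.022 n 14 c [0.4526 0.0279] R 0.0181
 z 0.034 n 23 c [0.4505 0.0339] R 0.014
 z 0.058 n 23 c [0.4508 0.0291] R 0.0124
 z 0.07 n 45 c [0.4506 0.0309] R 0.0098
 z 0.082 n 28 c [0.4498 0.0307] R 0.0075
 z 0.094 n 27 c [0.4504 0.0301] R 0.0075
 z 0.106 n 39 c [0.451  0.0286] R 0.0078
w2 ((0.5697835683822632, 0.26687324047088623), (0.0872809886932373, 0.31174981594085693), 3.902830123901367)
top ((0.5685328841209412, 0.27246570587158203), (0.08677145838737488, 0.29945990443229675), 4.221046447753906)
side ((0.5689145922660828, 0.2670356035232544), (0.09047064930200577, 0.31640729308128357), 3.8382811546325684)
```

The shafts lean slightly: the held one leans about 2° in the grip, with its foot 2.9 mm in +y from the TCP. The pockets agree with the rack rectangle from two views. I'll straighten the shaft and lower it into pocket 3 under contact control.

```bash
cat >> h.py <<'E'
def go(robot,p,att=None,vel=.15,**k):   # straight move with steady-state correction
    p=np.array(p,float); r=robot.move_straight(p,vel=vel,attitude=att,**k); robot.sleep(.15)
    return r
def settle(robot,p):
    robot.sleep(.2); e=np.array(p)-robot.sense()["tcp_pos"]; robot.move_straight(np.array(p)+e,vel=.05); robot.sleep(.15)
    print("settled",robot.sense()["tcp_pos"].round(4),"corr",e.round(4)); return e
def lower(robot,xy,e,ztop,zbot,N=12):
    hit=robot.move_straight(np.array([*xy,ztop])+e,vel=.12,contact_N=N)
    if not hit: hit=robot.move_straight(np.array([*xy,zbot-.004])+e,vel=.03,contact_N=N)
    s=robot.sense(); print("hit",hit,s["tcp_pos"].round(4),s["wrist_force"].round(1),s["t"]); return hit
E
python3 - <<'E'
from plant import robot
from h import *
R=Ro.from_euler("x",-.036)*Ro.from_euler("xyz",[np.pi,0,np.pi/2+.065]); att=R.as_euler("xyz")
xy=[.5696-.0003,.2672+.0002]
robot.goto([*xy,.26],att)
e=settle(robot,[*xy,.24])
f=robot.grab_frame("wrist"); P=wcloud(f); axis(P,(.5695,.2672),np.arange(.16,.25,.012)); pockets(f,[(.5623,.3762)])
lower(robot,xy,e,.135,.098)
f=robot.grab_frame("wrist"); cv2.imwrite("pics/w3.png",f["image"][:,:,::-1]); pickle.dump(f,open("w3.pkl","wb"))
E
```

```text
settled [0.5687 0.2696 0.2201] corr [-0.0008  0.002  -0.0204]
 z 0.16 n 847 c [0.5691 0.2707] R 0.0155
 z 0.172 n 298 c [0.5692 0.2698] R 0.013
 z 0.184 n 351 c [0.5691 0.2698] R 0.0129
 z 0.196 n 408 c [0.569  0.2699] R 0.0128
 z 0.208 n 801 c [0.5689 0.2719] R 0.0096
 z 0.22 n 1182 c [0.5686 0.2757] R 0.0136
 z 0.232 n 1487 c [0.5687 0.2754] R 0.0141
 z 0.244 n 2445 c [0.5686 0.2773] R 0.0123
pocket (0.5623, 0.3762) fit [0.5623 0.3763] R 0.0186 encl ((0.5622606873512268, 0.3761344850063324), 0.019580747932195663) px [324.  70.] rimz 0.0423 floorz 0.0117
hit True [0.5688 0.2694 0.0983] [-1.3 -2.1  4.8] 10.025
```

View pics/w3.png

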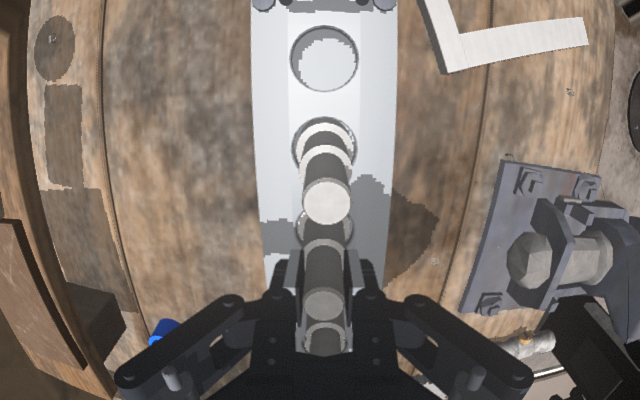

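The view shows spare 1 down in pocket 3, its top between the pads at (324,305), with pocket 5 empty at (324,58). The TCP height of 0.098 matches the floor. I'll release, check, and fetch spare 2.

```bash
python3 - <<'E'
from plant import robot
from h import *
p=robot.sense()["tcp_pos"]
robot.grip(.6,80); robot.move_straight([p[0],p[1],.26],vel=.2)
f=robot.grab_frame("top"); pickle.dump(f,open("t2.pkl","wb"))
D=[np.pi,0,np.pi/2]
robot.goto([.4366,-.083,.2],D); robot.sleep(.2)
print(robot.sense()["tcp_pos"])
f=robot.grab_frame("wrist"); axis(wcloud(f),(.436,-.083),np.arange(.01,.11,.024))
print("touch",robot.move_straight([.4366,-.083,.085],vel=.12,contact_N=15))
robot.sleep(.15); robot.grip(0,80); robot.sleep(.1); s=robot.sense(); print(s["opening"],s["gripper_force"],s["tcp_pos"],s["wrist_force"])
robot.move_straight([.4366,-.083,.26],vel=.2)
robot.goto([.565,.27,.28],[np.pi,0,np.pi/2+.065]); robot.sleep(.4)
s=robot.sense(); print(s["opening"],s["tcp_pos"],s["tcp_rot"],s["t"])
f=robot.grab_frame("wrist"); pickle.dump(f,open("w4.pkl","wb")); cv2.imwrite("pics/w4.png",f["image"][:,:,::-1])
P=wcloud(f); print("held");axis(P,(.565,.27),np.arange(.19,.27,.012))
pockets(f,[(.5623,.3762)])
m=(abs(P[...,2]-.042)<.004)&(P[...,0]>.5)&(P[...,0]<.64)&(P[...,1]>.08)&(P[...,1]<.46); m=cv2.morphologyEx(m.astype(np.uint8),cv2.MORPH_OPEN,np.ones((3,3)))>0
print(cv2.minAreaRect(P[m][:,:2].astype(np.float32)))
P=cloud(pickle.load(open("t2.pkl","rb"))); blobs(P,(P[...,2]>.105)&(P[...,2]<.135)&(P[...,0]>.5)&(P[...,0]<.64)&(P[...,1]>.1)&(P[...,1]<.45),"t2")
E
```

```text
[ 0.43726883 -0.08205257  0.20019699]
 z 0.01 n 75 c [ 0.4338 -0.0829] R 0.0173
 z 0.034 n 330 c [ 0.4345 -0.0835] R 0.0153
 z 0.058 n 88 c [ 0.4354 -0.0828] R 0.0125
 z 0.082 n 87 c [ 0.4364 -0.0831] R 0.0092
 z 0.106 n 497 c [ 0.4372 -0.0824] R 0.0068
touch False
0.24826403728860244 77.76765210670419 [ 0.43645166 -0.08304535  0.08564777] [-1.67956215  0.10695019  7.38688321]
0.2453692465133161 [0.56515821 0.26947426 0.2801685 ] [3.14125217e+00 2.12062381e-04 1.63495733e+00] 17.7417
held
 z 0.19 n 14 c [0.5629 0.2701] R 0.0166
 z 0.202 n 227 c [0.5629 0.2696] R 0.0173
 z 0.214 n 261 c [0.5633 0.2692] R 0.0175
 z 0.226 n 824 c [0.5636 0.2697] R 0.0151
 z 0.238 n 293 c [0.5641 0.2694] R 0.0128
 z 0.25 n 349 c [0.5646 0.2693] R 0.0129
 z 0.262 n 713 c [0.5649 0.2714] R 0.0102
pocket (0.5623, 0.3762) fit [0.5624 0.3762] R 0.0188 encl ((0.5624399185180664, 0.3762493431568146), 0.019860610365867615) px [327.  80.] rimz 0.0421 floorz 0.0116
((0.5680528283119202, 0.29049748182296753), (0.0871865376830101, 0.2643378674983978), 3.8238258361816406)
t2 px [247.  184.4] n 13 mean [0.5764 0.2042 0.1194] min [0.571 0.199 0.109] max [0.582 0.211 0.124]
t2 px [261.9 184.4] n 27 mean [0.5756 0.1523 0.1195] min [0.569 0.145 0.106] max [0.584 0.159 0.126]
```

```bash
python3 - <<'E'
from plant import robot
from h import *
att=(Ro.from_euler("y",-.036)*Ro.from_euler("xyz",[np.pi,0,np.pi/2+.065])).as_euler("xyz")
xy=[.5618,.3759]
robot.goto([*xy,.22],att); robot.sleep(.4); print(robot.sense()["tcp_pos"])
f=robot.grab_frame("wrist"); axis(wcloud(f),(.5624,.376),np.arange(.14,.2,.012))
e=np.zeros(3)
lower(robot,xy,e,.135,.098)
E
```

```text
[0.56239756 0.37515606 0.22041215]
 z 0.14 n 190 c [0.5629 0.3753] R 0.0173
 z 0.152 n 263 c [0.5629 0.3751] R 0.0173
 z 0.164 n 824 c [0.5628 0.3757] R 0.0152
 z 0.176 n 283 c [0.5629 0.3751] R 0.0129
 z 0.188 n 342 c [0.5629 0.3751] R 0.0128
hit True [0.562  0.3762 0.0979] [-1.  -1.   5.4] 20.825
```

Spare 2 is seated at the same depth. Next I'll release, verify the rack, look at the handle from close by and scan IK along the lid arc.

```bash
python3 - <<'E'
from plant import robot
from h import *
p=robot.sense()["tcp_pos"]
robot.grip(.6,80); robot.move_straight([p[0],p[1],.27],vel=.2)
ty=-.276; xh=np.array([np.cos(ty),np.sin(ty),0])
B0=np.array([.488,-.319,.146])
robot.goto([*(B0-.03*xh)[:2],.27],tool_att(ty,np.radians(90),1)); robot.sleep(.3)
f=robot.grab_frame("wrist"); pickle.dump(f,open("w5.pkl","wb")); cv2.imwrite("pics/w5.png",f["image"][:,:,::-1])
print((-f["R"].T@f["t"]).round(3),robot.sense()["tcp_pos"],robot.sense()["joint_pos"].round(2),robot.sense()["t"])
for n in("top","side"):
    g=robot.grab_frame(n); pickle.dump(g,open(n+"3.pkl","wb"))
g=pickle.load(open("side3.pkl","rb")); u=cv2.resize(g["image"][200:340,160:360,::-1],None,fx=4,fy=4,interpolation=cv2.INTER_CUBIC); cv2.imwrite("pics/rack3.png",u)
P=cloud(pickle.load(open("top3.pkl","rb"))); blobs(P,(P[...,2]>.105)&(P[...,2]<.135)&(P[...,0]>.5)&(P[...,0]<.64)&(P[...,1]>.1)&(P[...,1]<.45),"top3")
H=B0+.198*xh
for a in (30,40,45,50,55,60,70):
    out=[]
    for t in range(0,61,10):
        B=H-.198*np.cos(np.radians(t))*xh+[0,0,.198*np.sin(np.radians(t))]
        att=tool_att(ty,np.radians(a+t),1); z=Ro.from_euler("xyz",att).as_matrix()[:,2]
        q=robot.inverse_kinematics(B+.008*z,att); out.append(None if q is None else q.round(2).tolist())
    print(a,out[0],out[-1],[o is not None for o in out])
E
```

```text
[ 0.483 -0.229  0.402] [ 0.45930162 -0.3105958   0.2700031 ] [ 1.37  0.48 -1.15  1.75  0.46  1.23 -0.18] 25.0667
top3 px [246.2 185.5] n 28 mean [0.5725 0.2068 0.1199] min [0.564 0.198 0.107] max [0.582 0.214 0.128]
top3 px [261.9 184.3] n 26 mean [0.5759 0.1524 0.12  ] min [0.568 0.144 0.108] max [0.584 0.16  0.128]
top3 px [214.5 187.9] n 29 mean [0.5656 0.3163 0.1203] min [0.558 0.307 0.106] max [0.575 0.325 0.126]
top3 px [229.6 187.3] n 29 mean [0.5669 0.2641 0.1205] min [0.559 0.256 0.108] max [0.575 0.273 0.127]
top3 px [198.2 188.6] n 32 mean [0.5641 0.373  0.1185] min [0.556 0.365 0.106] max [0.573 0.383 0.123]
30 [1.61, 0.79, -1.18, 2.4, 2.9, 0.64, -2.2] [1.11, 0.64, -1.06, 1.4, 0.55, 1.42, -0.22] [True, True, True, True, True, True, True]
40 [1.57, 0.66, -1.16, 2.33, 2.58, 0.42, -2.02] [1.01, 0.71, -1.01, 1.27, 0.55, 1.63, -0.21] [True, True, True, True, True, True, True]
45 [1.55, 0.61, -1.15, 2.29, 2.29, 0.34, -1.78] [0.96, 0.74, -0.98, 1.21, 0.54, 1.73, -0.21] [True, True, True, True, True, True, True]
50 [1.53, 0.59, -1.15, 2.25, 1.87, 0.31, -1.41] [0.92, 0.78, -0.95, 1.15, 0.54, 1.83, -0.21] [True, True, True, True, True, True, True]
55 [1.53, 0.6, -1.18, 2.2, 1.47, 0.37, -1.03] [0.87, 0.81, -0.92, 1.09, 0.53, 1.93, -0.2] [True, True, True, True, True, True, True]
60 [1.28, 0.43, -0.85, 2.16, 0.81, 0.24, -0.46] [0.65, 0.74, -0.43, 1.05, 0.29, 1.93, -0.0] [True, True, True, True, True, True, True]
70 [1.33, 0.51, -0.99, 2.05, 0.73, 0.54, -0.38] None [True, True, True, True, True, True, False]
```

View pics/w5.png

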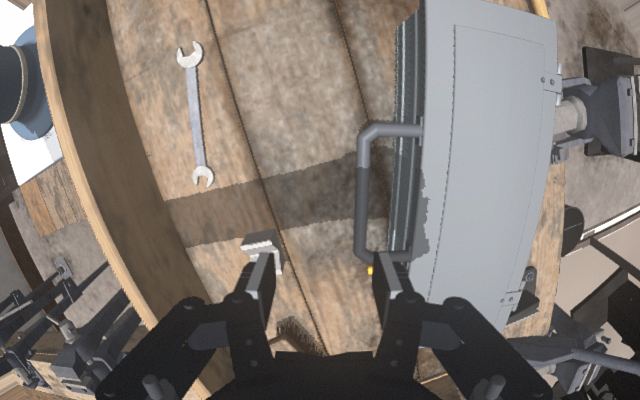

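View pics/rack3.png

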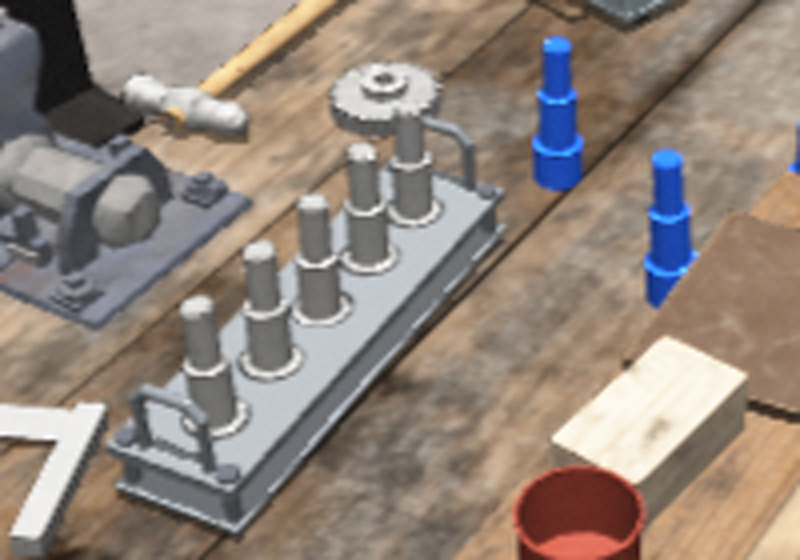

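The close-up of the rack shows all five shafts standing in their pockets, upright and at one height. The wrist view shows the handle bar from (365,150) to (361,240), its middle at about (362,195), with the V-block at (262,245) and the spanner at (195,115). Now I'll measure the bar from the wrist and side views.

```bash
python3 - <<'E'
from h import *
f=pickle.load(open("w5.pkl","rb")); fs=pickle.load(open("f0.pkl","rb"))
for n,P in(("w5",wcloud(f)),("top",cloud(fs["top"])),("side",cloud(fs["side"]))):
    ty=-.276; xh=np.array([np.cos(ty),np.sin(ty)]); yh=np.array([-xh[1],xh[0]])
    d=(P[...,:2]-[.488,-.319]); a=d@xh; b=d@yh
    m=(abs(a)<.025)&(abs(b)<.09)&(P[...,2]>.13)&(P[...,2]<.17)
    q=P[m]; bb=b[m]; aa=a[m]
    k=abs(aa-np.median(aa))<.009
    c=np.polyfit(bb[k&(abs(bb-np.median(bb[k]))<.035)],aa[k&(abs(bb-np.median(bb[k]))<.035)],1)
    print(n,"n",m.sum(),"b range",np.percentile(bb[k],[1,99]).round(4),"a: slope,icpt",c.round(4),"a pct",np.percentile(aa[k],[5,50,95]).round(4),"ztop",np.percentile(q[k][:,2],[5,50,95,99]).round(4))
    l=(abs(P[...,2]-.152)<.012)&(a>.03)&(a<.25)&(abs(b)<.25); l=cv2.morphologyEx(l.astype(np.uint8),cv2.MORPH_OPEN,np.ones((5,5)))>0
    r=cv2.minAreaRect(P[l][:,:2].astype(np.float32)); print("  lid",r,"mid in (a,b):",((np.array(r[0])-[.488,-.319])@xh).round(4),((np.array(r[0])-[.488,-.319])@yh).round(4))
E
```

```text
w5 n 2138 b range [-0.0589  0.0638] a: slope,icpt [-0.0019  0.0028] a pct [-0.0021  0.0034  0.0106] ztop [0.1479 0.1514 0.153  0.1535]
  lid ((0.6028451919555664, -0.3445885181427002), (0.35850998759269714, 0.1734676957130432), 74.29802703857422) mid in (a,b): 0.1175 0.0067
top n 160 b range [-0.0617  0.0613] a: slope,icpt [-0.0058  0.0021] a pct [-0.0027  0.003   0.0097] ztop [0.1462 0.1505 0.1554 0.1574]
  lid ((0.604346513748169, -0.38577336072921753), (0.44597065448760986, 0.18269483745098114), 80.51152801513672) mid in (a,b): 0.1301 -0.0325
side n 143 b range [-0.053   0.0646] a: slope,icpt [-0.0316  0.0005] a pct [-0.0041  0.0002  0.0079] ztop [0.1429 0.15   0.1538 0.1543]
  lid ((0.6022858023643494, -0.3497682809829712), (0.3787629306316376, 0.17337167263031006), 73.26439666748047) mid in (a,b): 0.1183 0.0015
```

The bar centre is at z ≈ 0.1465, agreeing in the wrist and side views. I'll grip it at 70° below horizontal and follow the arc. The round bar can turn a little in the pads, so the tool only needs to rotate to 105°.

```bash
cat >> h.py <<'E'
TY=-.276; XH=np.array([np.cos(TY),np.sin(TY),0]); YH=np.array([-XH[1],XH[0],0])
BAR=np.array([.488,-.319,.1465])+.0028*XH+.0015*YH; HG=BAR+.198*XH-[0,0,.0005]
def pose(t,a,back=0):
    att=tool_att(TY,np.radians(a),1); z=Ro.from_euler("xyz",att).as_matrix()[:,2]
    B=HG+.198*(-np.cos(np.radians(t))*XH+np.sin(np.radians(t))*np.array([0,0,1]))
    return B+(.008-back)*z,att
E
python3 - <<'E'
from plant import robot
from h import *
robot.grip(.42,60)
p,att=pose(0,70,.08); robot.goto(p,att); robot.sleep(.2); print(robot.sense()["joint_pos"].round(2),robot.sense()["tcp_pos"]-p)
p,att=pose(0,70); print("touch",robot.move_straight(p,vel=.08,contact_N=12)); robot.sleep(.2)
s=robot.sense(); print((s["tcp_pos"]-p).round(4),s["wrist_force"])
robot.grip(0,60); robot.sleep(.2); s=robot.sense(); print(s["opening"],s["gripper_force"],s["wrist_force"].round(1),(s["tcp_pos"]-p).round(4),s["t"])
f=robot.grab_frame("wrist"); cv2.imwrite("pics/w6.png",f["image"][:,:,::-1])
for t in (3,6):
    p,att=pose(t,70+35*t/60); robot.move_straight(p,vel=.05,attitude=att); s=robot.sense(); print(t,s["wrist_force"].round(1),s["opening"].round(3),s["joint_pos"].round(2),(s["tcp_pos"]-p).round(4))
E
```

```text
[ 1.53  0.42 -1.19  2.02  0.54  0.67 -0.22] [ 0.00155398 -0.00029915  0.00121193]
touch False
[ 0.     -0.0002  0.0004] [-0.44959377 -0.00092349 -0.55469231]
0.11894909091683387 58.69239270687103 [-1.6  0.2  4.8] [ 0.0002 -0.0002  0.0004] 28.1583Traceback (most recent call last):
  File "<stdin>", line 10, in <module>
AttributeError: 'float' object has no attribute 'round'
```

View pics/w6.png

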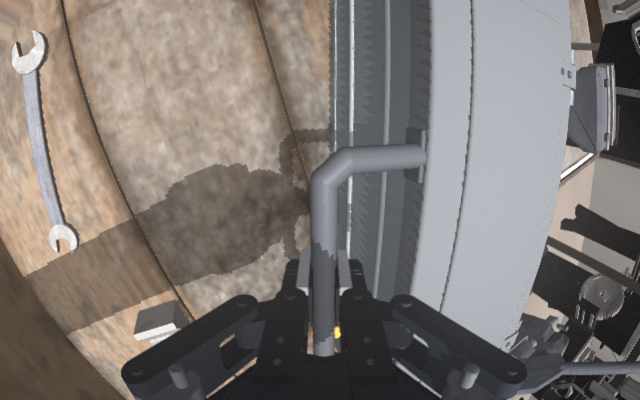

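The pads hold the bar at (323,300), clear of the lid edge at (420,200). Continuing along the arc.

```bash
python3 - <<'E'
from plant import robot
from h import *
for t in range(6,58,4):
    p,att=pose(t,70+35*t/60); robot.move_straight(p,vel=.06,attitude=att); s=robot.sense()
    if np.linalg.norm(s["wrist_force"])>40 or s["opening"]<.09: print("STOP",t); break
    if t%12==6 or t>50: print(t,s["wrist_force"].round(1),round(s["opening"],3),s["joint_pos"].round(2),(s["tcp_pos"]-p).round(4))
robot.sleep(.3); s=robot.sense(); print(s["wrist_force"].round(1),s["gripper_force"],s["t"])
f=robot.grab_frame("side"); pickle.dump(f,open("s7.pkl","wb")); cv2.imwrite("pics/s7.png",f["image"][:,:,::-1])
f=robot.grab_frame("top"); pickle.dump(f,open("t7.pkl","wb"))
E
```

```text
6 [ 4.1 -1.9 -4.1] 0.119 [ 1.33  0.52 -1.03  1.98  0.66  0.67 -0.33] [ 0.0001 -0.0001 -0.0005]
18 [ 2.4 -2.1 -3.3] 0.121 [ 1.31  0.53 -1.06  1.85  0.57  0.92 -0.26] [-0.0004  0.     -0.0008]
30 [-4.5 -0.1 -0.2] 0.116 [ 1.23  0.56 -1.05  1.69  0.53  1.16 -0.23] [-0.0008  0.0001 -0.0003]
42 [-6.7  0.5  0.6] 0.116 [ 1.13  0.61 -1.02  1.51  0.51  1.39 -0.22] [-0.0013  0.0002 -0.0003]
54 [-7.2 -0.1  4. ] 0.116 [ 1.01  0.69 -0.97  1.31  0.52  1.62 -0.21] [-0.0011  0.0001  0.0009]
[-7.   0.4  3.2] 58.848833441734314 33.6917
```

View pics/s7.png

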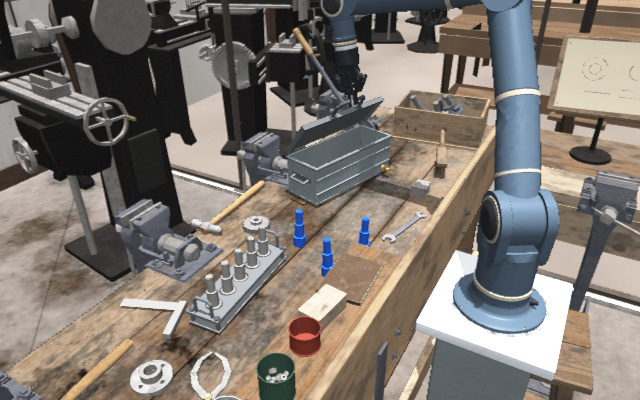

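The side view shows the lid about half open at (340,130), held from above by the gripper, with the rack loaded and the bystanders untouched. I'll finish to 60° and measure the lid plane.

```bash
cat >> h.py <<'E'
def lidangle(P,ang):
    d=P-HG; a=d@XH; b=d@YH; z=d[...,2]; best=np.radians(ang)
    for w in(.03,.015,.008):
        r=-a*np.cos(best)+z*np.sin(best); o=a*np.sin(best)+z*np.cos(best)
        m=(r>.03)&(r<.14)&(abs(b)<.17)&(abs(o)<w)
        if m.sum()<50: return None
        A=np.c_[a[m],b[m],z[m]]; A0=A-A.mean(0); n=np.linalg.svd(A0,full_matrices=False)[2][2]; n*=np.sign(n[0])
        best=np.arctan2(n[0],n[2]) if n[2]>0 else np.pi/2
    return np.degrees(best).round(2),int(m.sum()),n.round(3),"offset mm",(1000*np.median((a*np.sin(best)+z*np.cos(best))[m])).round(1)
E
python3 - <<'E'
from plant import robot
from h import *
print("at54",lidangle(cloud(pickle.load(open("s7.pkl","rb"))),54),lidangle(cloud(pickle.load(open("t7.pkl","rb"))),54))
for t in (57,60):
    p,att=pose(t,70+35*t/60); robot.move_straight(p,vel=.04,attitude=att)
robot.sleep(.5); s=robot.sense()
z=Ro.from_euler("xyz",s["tcp_rot"]).as_matrix()[:,2]; g=s["tcp_pos"]-.008*z-HG
print("kin",np.degrees(np.arctan2(g[2],-g@XH)).round(2),np.hypot(g[2],g@XH).round(4),s["wrist_force"].round(1),round(s["opening"],3),s["t"])
for n in("side","top","wrist"):
    f=robot.grab_frame(n); P=wcloud(f) if n=="wrist" else cloud(f); print(n,lidangle(P,60))
    if n=="top": blobs(P,(P[...,2]>.105)&(P[...,2]<.135)&(P[...,0]>.5)&(P[...,0]<.64)&(P[...,1]>.1)&(P[...,1]<.45),"rack")
E
```

```text
at54 (np.float64(53.2), 763, array([ 0.801, -0.001,  0.599]), 'offset mm', np.float64(1.0)) (np.float64(52.25), 140, array([0.791, 0.002, 0.612]), 'offset mm', np.float64(7.1))
kin 60.09 0.1997 [-5.9 -0.7  5.7] 0.116 35.1083
side (np.float64(59.24), 1071, array([ 0.859, -0.001,  0.512]), 'offset mm', np.float64(1.4))
top (np.float64(58.68), 91, array([0.854, 0.001, 0.52 ]), 'offset mm', np.float64(6.6))
rack px [246.4 185.6] n 30 mean [0.5722 0.2065 0.1185] min [0.564 0.198 0.106] max [0.581 0.215 0.127]
rack px [262.  184.3] n 26 mean [0.5757 0.1521 0.1207] min [0.567 0.145 0.108] max [0.584 0.16  0.127]
rack px [214.5 187.9] n 29 mean [0.5654 0.316  0.1213] min [0.557 0.308 0.107] max [0.576 0.326 0.127]
rack px [229.6 187.3] n 29 mean [0.5669 0.2641 0.1206] min [0.559 0.256 0.106] max [0.575 0.273 0.128]
rack px [198.2 188.6] n 32 mean [0.5641 0.373  0.1185] min [0.556 0.366 0.109] max [0.574 0.385 0.128]
wrist (np.float64(58.9), 529, array([ 0.856, -0.   ,  0.517]), 'offset mm', np.float64(6.2))
```

```bash
python3 - <<'E'
from plant import robot
from h import *
p,att=pose(60.7,105); robot.move_straight(p,vel=.02,attitude=att); robot.sleep(.8)
s=robot.sense(); print(lidangle(cloud(robot.grab_frame("side")),60),abs(s["joint_velocities"]).max(),s["wrist_force"].round(1),s["gripper_force"],s["t"])
print(robot.close_job())
E
```

```text
(np.float64(60.19), 1115, array([ 0.868, -0.   ,  0.497]), 'offset mm', np.float64(0.9)) 0.0018691592667061203 [-7.  -0.1  4.4] 58.68532419204712 36.3333
the job is handed in; nothing more can be done
None
```

Both spare shafts are seated in the rack's empty pockets (3 and 5), and the arm is still holding the tank lid open at a measured 60.2°. I handed the job in at about 36 s; the other shafts, the rack and the bystanders showed no movement in the pictures.

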